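Tip the shoe-care case over and slide it home in its holder

ROBOT

A 6-joint arm with a two-finger parallel gripper is mounted at the origin on the work surface. World frame = base frame: x ahead of the robot, y to its left, z up, the work surface at z = 0. Lengths are in m, angles in rad, forces in N, time in s.
With the tool pointing down it reaches from about 0.425 to 0.95 m from the base axis. Payload 3.5 kg.
Tool frame: the origin (TCP) lies between the finger pads; the fingertips stand 14 mm ahead of it and the grasp point (between the pads) lies 5 mm behind it (ctrl.tip_extent is the distance from the TCP to the fingertips, in m); x points along the fingers, z is the direction in which the jaws open and shut, and the axes are right-handed (so a half turn about x gives the same grasp; the last joint's range is limited). The gripper opens to 85 mm and grips with 20 to 120 N. Pads are 22 mm wide; open, the fingers measure 114 mm over their backs; the gripper's body (76 mm by 85 mm) begins 54 mm behind the grasp point. The pads swing forward as they close: fully open they stand 13 mm farther back than shut.
Start: joints at [1.093, 0.286, 1.577, -0, 1.279, -0.15], TCP at [0.217, 0.639, 0.206] pointing down, gripper open.
Joint ranges: [-2.77, 2.77], [-0.9, 2.22], [0.21, 2.48], [-1.53, 4.67], [0.24, 2.81], [-2.84, 2.84]. Speed limits (rad/s): [2.79, 2.79, 3.14, 3.14, 3.14, 3.14].

INTERFACE

Orientations are given as a unit quaternion [x, y, z, w].
In Python, from plant import ctrl gives the robot as it stands.
- The arm moves only by the tool move_arm, never from a script. Its argument "commands" is one flat list of numbers, 4 for each row, row after row: the shift along the tool's x, y, z in units of 25 mm (1.0 is 25 mm), then the turn about the tool's x in units of 5 degrees (1.0 is 5 degrees). A call has 1 to 20 rows; each row shifts and turns the commanded pose from where the row before left it, along the tool's axes as they then stand; what a row does not reach is not made up. A row lasts 1/8 s, in which the tool goes at most 62.5 mm and 10.7 degrees, less where a joint would pass 70% of its speed; a pose out of reach is approached as far as the arm can. A call is refused whole if a number of a shift passes 1 or a number of a turn 1, either way. A call with a gripper value outside its range is refused whole. "jaw" is the finger opening in mm, from 0 to 85.4, set as the call begins (left out, the last holds). The fingers move at their own pace and stop on an object; "force" is the grip in N (left out, the last holds). Time passes only in rows, so rows that do not move let the fingers close. It gives the time, the measured TCP pose, the force and the opening at its end, in the units of the state.
- ctrl.get_state(): the state, without advancing time (a new reading comes with each control period).
- ctrl.read_camera(name): name is "side" or "top" or "wrist"; returns the picture (420x560x3 uint8, red, green, blue); there is no depth.
- ctrl.get_calibration(name): a dict with "camera_matrix" (3x3 intrinsics, pixels), "camera_from_world" (4x4, takes a point from world to camera coordinates); the wrist camera has in their place "mount" (4x4, takes a point from camera to tool coordinates, whose origin is the TCP and whose axes are the tool frame's). Camera axes: x right, y down, z forward; pixel columns grow to the right and rows downward; lengths in m; the calibration is good to about 2 mm. A picture is of the moment at which its call begins: read the wrist's pose just before it. get_calibration takes no time and is no camera call.
- ctrl.sign_off(): hands the job in, once; it reports no verdict.
The state is a dict: "time": time; "qpos": joint angles; "dq": joint speeds; "joint_efforts": joint torques, N m; "eef_pos": TCP position; "tcp_rot": TCP orientation; "contact_force": force on the tool from outside, world axes, zero at the start; "wrist_torque": the same for the moment, N m; "opening": opening from 0.0 (shut) to 1.0 (fully open).
Only numpy, scipy, OpenCV 4.12 (cv2) and the standard library are available. Lean on these libraries where they do the work, as an engineer would, in place of code of your own. Each camera call takes 0.05 s, during which the arm holds its last target.

TASK

Tip the tall blue shoe-care case over towards the wooden holder by pushing it near its top, so that it lies on its broad side with its white lid end facing the holder. Then, without picking it up, slide it along the cabinet top between the holder's rails until the lid end is squarely home against the rubber stop (feel for it, its setting differs each time), press it there with a steady push of about 10 N on the stop for half a second (never more than 16 N, or the stop is torn off), and let go. Leave all the other things where they are.

Things in the scene. Friction and masses are not known exactly. Their poses are not given: they have to be found in the camera images.
- case: closed blue plastic box with a white lid on top: 72 mm thick (x), 90 wide (y), 200 tall (z), 0.35 to 0.7 kg, balance point at mid-height. Starts upright and loose, a broad face towards the holder's mouth. Origin: centre of the foot face; z points foot to lid. Pushed near the top it tips over its lower edge and falls by itself past about 20 degrees. Lying, it is 72 mm high, its origin 36 mm up.
- case_lid_end (a point): centre of the case's lid end face, 200 mm from its foot along its z. Tipped towards the holder, the case lands with this end short of the flared rails and has then about 70 to 160 mm to slide to the stop; sliding takes a few newtons, which differ from start to start
- holder: fixed wooden holder, open above and at its mouth. Origin: on the surface in the middle, 6 mm before the wooden back wall; x is level and points out of the mouth towards the case, z up. Rails 30 mm high, 98 mm apart inside, run to x = 60 mm, then flare out 35 degrees to x = 95 mm, where the mouth is about 145 mm wide.
- stop: adjustable stop: 55 mm high wooden back wall of the holder with a black rubber-faced pad (70 mm wide, 12 to 48 mm up) in front, on two studs. The pad is locked at a setting that differs each time, its face at x = 0 to 25 mm, and this is not measured (the pose is the back wall's, origin and axes as the holder's): find it by feel. Nearly rigid, about 1 mm at 20 N.
- shoe_horn: lime green plastic shoe horn lying flat, about 180 x 40 x 11 mm, long along x, origin mid-length at its underside; bystander
- mirror: black compact folding mirror, open, 72 mm round base 9 mm thick with its round cover standing up about 80 mm at the hinge (its +x side), origin at the underside of the base; bystander
- bowl: empty clear glass bowl, 110 mm across, 50 mm high, origin at the centre of its underside; bystander
- clamp: small steel spring clamp with orange grips, lying, about 105 x 50 x 16 mm, long along x, origin at its pivot's underside; bystander
- shoe_brush: wooden shoe brush lying bristles down, 130 x 46 x 40 mm, long along x, origin at the centre of its underside; bystander
- polish_tin: flat round steel tin with a red lid, 75 mm across, 26 mm high, origin at the centre of its underside; bystander
There are look-alikes about, which are no part of the job. Of the things like the case, leave any that is yellow; of the rest the larger one is meant. Leave any purple look-alike of the holder alone.

How it is judged:
By the outcome, as a careful person would: the job done as asked, in the order asked, and still so for the second after the job is handed in, with the robot touching nothing.
It also fails if it takes over 64 s, if anything falls off the work surface, if the arm or the gripper's body presses on something with over 40 N, if the wrist force passes 120 N, or if a joint passes its speed limit or range.

## Working session

There is one attempt and no reset: what is moved stays moved. The work goes in short steps, Python scripts to look and compute and a tool call to move; the robot and the scene stay as the last step left them, time stands still between calls to the robot, and variables do not carry over. Pictures are saved under pics/ and viewed, and the job is handed in when it is done.

Besides the shell and the picture viewer there is one more tool, called after "Request:" as a command line: name --argument value ..., lists and objects as JSON in quotes. move_arm: Moves the arm, as the interface text tells. Its arguments: {"type":"object","properties":{"commands":{"type":"array"},"jaw":{"type":"number"},"force":{"type":"number"}},"required":["commands"]}

```bash
mkdir -p pics; ls; python3 - <<'E'
from plant import ctrl
import cv2
s=ctrl.get_state()
for k,v in s.items(): print(k,v)
for n in ("side","top","wrist"):
    im=ctrl.read_camera(n); cv2.imwrite(f"pics/{n}0.png",im[:,:,::-1]); print(n,ctrl.get_calibration(n))
E
```

```text
pics
time 0.0
qpos [ 1.09300292e+00  2.87239380e-01  1.57821283e+00 -1.11895453e-05
  1.27862852e+00 -1.50006692e-01]
dq [-0.00095917 -0.0009086   0.00042466  0.00031063 -0.00277122  0.00025337]
joint_efforts [-4.82188079e-04 -4.06004941e+01 -2.92616272e+01 -2.10552794e-04
  5.94755315e-03  8.65188326e-06]
eef_pos [0.21694822 0.63840002 0.20407874]
tcp_rot [-0.412123    0.57566092  0.41131713  0.57409699]
contact_force [ 0.64660099 -0.37655882 -0.81072159]
wrist_torque [-0.03050813 -0.00521454  0.02402664]
opening 1.0000235833307696
side {'camera_matrix': array([[402.40653123,   0.        , 284.6564752 ],
       [  0.        , 402.40653123, 211.02786282],
       [  0.        ,   0.        ,   1.        ]]), 'camera_from_world': array([[ 0.81257463, -0.58229504,  0.02559197, -0.42354088],
       [-0.29161447, -0.44417157, -0.8471556 ,  0.28657078],
       [ 0.50466173,  0.68091416, -0.53072821,  0.79430583],
       [ 0.        ,  0.        ,  0.        ,  1.        ]])}
top {'camera_matrix': array([[448.13471558,   0.        , 281.52331369],
       [  0.        , 448.13471558, 207.598
[... 253 characters left out ...]
      [ 8.27136807e-02,  5.74381908e-04, -9.96573187e-01,
         1.32681498e+00],
       [ 0.00000000e+00,  0.00000000e+00,  0.00000000e+00,
         1.00000000e+00]])}
wrist {'camera_matrix': array([[339.53422468,   0.        , 275.69151741],
       [  0.        , 339.53422468, 211.58795105],
       [  0.        ,   0.        ,   1.        ]]), 'mount': array([[ 1.18792526e-04, -2.87959374e-01,  9.57642618e-01,
        -1.68640717e-01],
       [ 2.58305731e-04, -9.57642584e-01, -2.87959396e-01,
         7.37898093e-02],
       [ 9.99999960e-01,  2.81572000e-04, -3.93792246e-05,
         1.04389033e-05],
       [ 0.00000000e+00,  0.00000000e+00,  0.00000000e+00,
         1.00000000e+00]])}
```

View pics/side0.png

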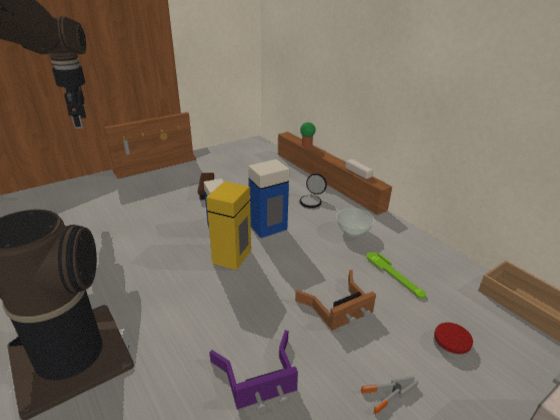

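View pics/top0.png

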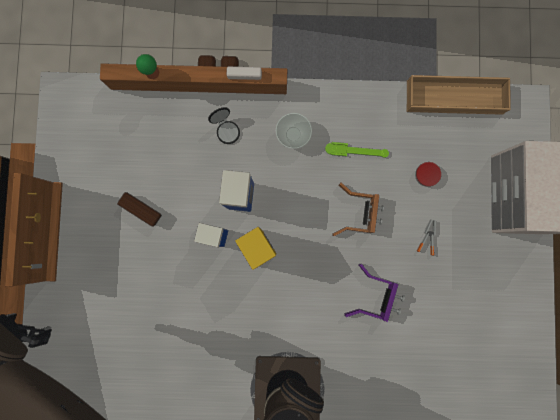

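View pics/wrist0.png

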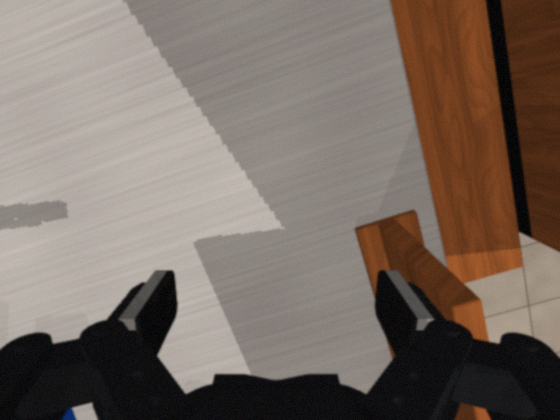

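```bash
cat > h.py <<'E'
import numpy as np, cv2
from plant import ctrl
def ray(n,u,v,z):
    c=ctrl.get_calibration(n);K=c["camera_matrix"];T=c["camera_from_world"];R=T[:3,:3];t=T[:3,3]
    o=-R.T@t;d=R.T@np.linalg.solve(K,[u,v,1.]);return o+d*(z-o[2])/d[2]
def proj(n,p):
    c=ctrl.get_calibration(n);K=c["camera_matrix"];T=c["camera_from_world"]
    q=K@(T[:3,:3]@np.array(p)+T[:3,3]);return q[:2]/q[2]
E
python3 - <<'E'
from h import *
im=cv2.imread("pics/top0.png");hsv=cv2.cvtColor(im,cv2.COLOR_BGR2HSV)
# lid: whitish-cream region near (236,190)
roi=im[150:280,180:300]
cv2.imwrite("pics/crop_case.png",cv2.resize(roi,None,fx=5,fy=5,interpolation=cv2.INTER_NEAREST)[:600,:])
roi=im[165:255,320:400]
cv2.imwrite("pics/crop_holder.png",cv2.resize(roi,None,fx=6,fy=6,interpolation=cv2.INTER_NEAREST))
b,g,r=[im[:,:,i].astype(int) for i in range(3)]
print(im[190,236],im[190,205],im[235,210])
m=((r-b>8)&(r>170)).astype(np.uint8)*255
n,l,s,c=cv2.connectedComponentsWithStats(m)
for i in range(1,n):
    if s[i,4]>150 and 180<c[i][0]<300 and 150<c[i][1]<280:
        cs,_=cv2.findContours((l==i).astype(np.uint8),0,2)
        rect=cv2.minAreaRect(cs[0]);bx=cv2.boxPoints(rect);print(s[i],c[i],rect)
        P=np.array([ray("top",u,v,.2)[:2] for u,v in bx]);print(P.round(4),np.linalg.norm(P-np.roll(P,1,0),axis=1),P.mean(0))
E
```

```text
[151 166 167] [131 136 137] [153 169 169]
```

View pics/crop_case.png

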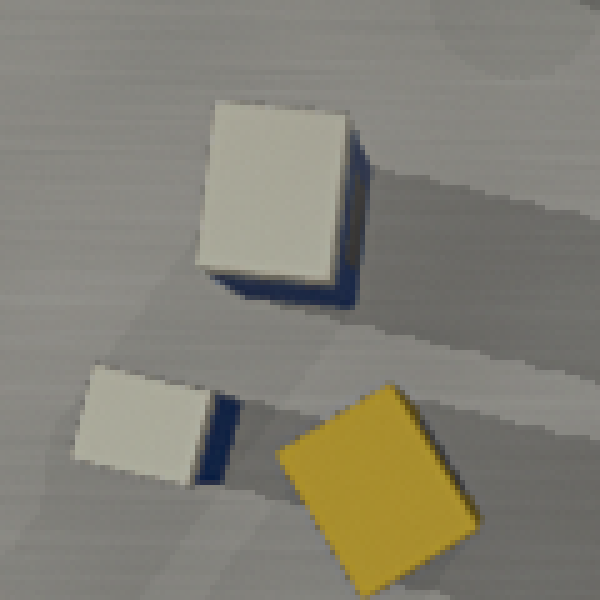

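View pics/crop_holder.png

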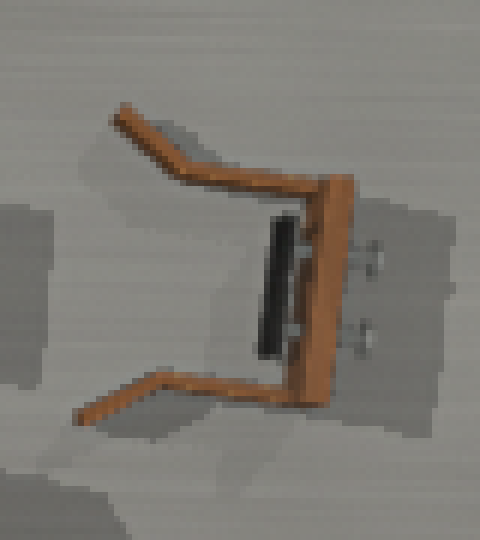

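```bash
python3 - <<'E'
from h import *
im=cv2.imread("pics/top0.png")
b,g,r=[im[:,:,i].astype(int) for i in range(3)]
m=((r-b>11)&(r>150)&(r-b<40)).astype(np.uint8)
m[:150]=0;m[280:]=0;m[:,:180]=0;m[:,300:]=0
n,l,s,c=cv2.connectedComponentsWithStats(m)
for i in range(1,n):
    if s[i,4]>100:
        cs,_=cv2.findContours((l==i).astype(np.uint8),0,2)
        rect=cv2.minAreaRect(cs[0]);bx=cv2.boxPoints(rect)
        P=np.array([ray("top",u,v,.2)[:2] for u,v in bx]);print(bx.tolist(),P.round(4).tolist(),np.linalg.norm(P-np.roll(P,1,0),axis=1),P.mean(0))
print("holder")
f=lambda x,y:(320+x/6-.4,165+y/6-.4)
for nme,p,z in [("wall top out TL",(333,177),.055),("wall TR",(353,177),.055),("wall BR",(325,404),.055),("wall BL(top)",(303,404),.055),
  ("rail up inner corner",(187,184),.03),("rail dn inner corner",(163,374),.03),("rail up tip in",(113,122),.03),("rail dn tip in",(74,410),.03),("rail up at wall in",(310,192),.03),("rail dn at wall in",(292,390),.03),
  ("pad face top",(273,216),.048),("pad face bot",(259,356),.048)]:
    print(nme,ray("top",*f(*p),z).round(4))
E
```

```text
[[218.8170623779297, 202.64634704589844], [222.48780822753906, 169.60975646972656], [248.7195281982422, 172.52439880371094], [245.0487823486328, 205.5609893798828]] [[0.5323, 0.1947], [0.6198, 0.1883], [0.6139, 0.1191], [0.5265, 0.1259]] [0.06904912 0.0877141  0.06947566 0.08767062] [0.57314533 0.15698121]
[[193.77703857421875, 240.94752502441406], [198.10491943359375, 222.55409240722656], [221.23605346679688, 227.99671936035156], [216.90817260742188, 246.39015197753906]] [[0.4308, 0.2559], [0.4789, 0.2466], [0.4663, 0.1859], [0.4183, 0.1953]] [0.0618224  0.04891817 0.06203371 0.04887073] [0.44858503 0.22090834]
holder
wall top out TL [ 0.5829 -0.244   0.055 ]
wall TR [ 0.5831 -0.2538  0.055 ]
wall BR [ 0.4714 -0.2411  0.055 ]
wall BL(top) [ 0.4711 -0.2304  0.055 ]
rail up inner corner [ 0.5804 -0.1762  0.03  ]
rail dn inner corner [ 0.4851 -0.1656  0.03  ]
rail up tip in [ 0.6107 -0.1387  0.03  ]
rail dn tip in [ 0.466  -0.1216  0.03  ]
rail up at wall in [ 0.578  -0.2378  0.03  ]
rail dn at wall in [ 0.4788 -0.2298  0.03  ]
pad face top [ 0.5636 -0.216   0.048 ]
pad face bot [ 0.4943 -0.2099  0.048 ]
```

```bash
python3 - <<'E'
from h import *
from scipy.spatial.transform import Rotation as R
s=ctrl.get_state();M=R.from_quat(s["tcp_rot"]).as_matrix();print(M.round(3))
im=cv2.imread("pics/side0.png")
print("tcp px",proj("side",s["eef_pos"]))
for d in (.1,.15,.2,.25,.3,.35): print(d,proj("side",s["eef_pos"]-d*M[:,0]).round())
cv2.imwrite("pics/c1.png",cv2.resize(im[0:200,0:200],None,fx=3,fy=3))
cv2.imwrite("pics/c2.png",cv2.resize(im[150:280,180:380],None,fx=4,fy=4))
for nme,p,z in [("mirror base",(228,132),0),("bowl",(294,132),.03),("horn L",(327,150),.005),("horn R",(389,154),.005),("yellow top",(256,248),.2),("brush",(140,209),.03)]:
    print(nme,ray("top",*p,z).round(3))
# yellow foot in side view: bottom corner
print(ray("side",232,266,0).round(3),"y bottom front corner"); print("small foot", ray("top",227,247,0))
E
```

```text
[[-0.001 -0.947  0.322]
 [-0.002  0.322  0.947]
 [-1.     0.    -0.002]]
tcp px [ 83.86850334 134.63313197]
0.1 [ 76. 102.]
0.15 [71. 85.]
0.2 [67. 67.]
0.25 [62. 48.]
0.3 [57. 28.]
0.35 [52.  7.]
mirror base [0.771 0.203 0.   ]
bowl [ 0.769 -0.001  0.03 ]
horn L [ 0.722 -0.105  0.005]
horn R [ 0.714 -0.296  0.005]
yellow top [0.417 0.094 0.2  ]
brush [0.522 0.454 0.03 ]
[0.399 0.063 0.   ] y bottom front corner
small foot [0.41584618 0.19296895 0.        ]
```

View pics/c1.png

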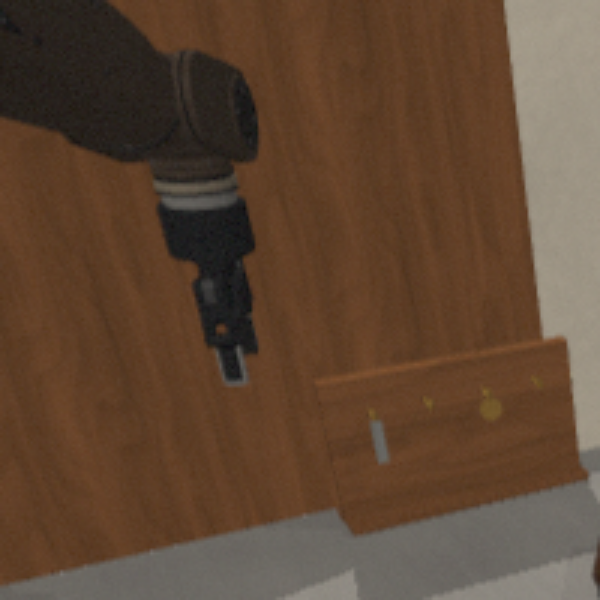

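View pics/c2.png

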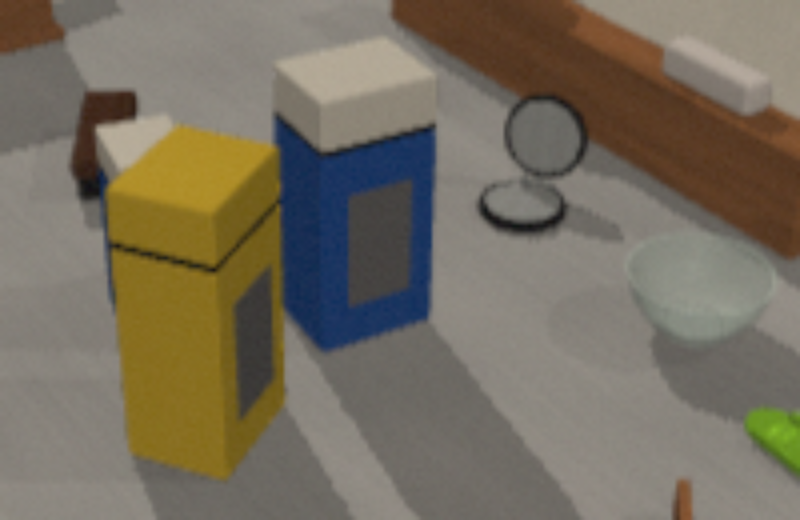

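Request:
move_arm --commands '[0,0,0,1,0,0,0,1,0,0,0,1,0,0,0,1,0,0,0,1,0,0,0,1,0,0,0,1,0,0,0,1,0,0,0,1,0,0,0,1,0,0,0,1,0,0,0,1,0,0,0,1,0,0,0,1,0,0,0,1,0,0,0,0.54]' --jaw 50

```text
time: 2.15
eef_pos: [0.2171, 0.6388, 0.2049]
tcp_rot: [0.04, 0.706, -0.041, 0.706]
contact_force: [-0.5, -0.1, 0.6]
opening: 0.586
```

```bash
cat >> h.py <<'E'
from scipy.spatial.transform import Rotation as R
O=np.array([.527,-.231]);a=np.radians(6.5);X=np.array([np.sin(a),np.cos(a)]);Y=np.array([-X[1],X[0]])
def toh(p): p=np.array(p)[:2]-O; return np.array([p@X,p@Y])
def st():
    s=ctrl.get_state();M=R.from_quat(s["tcp_rot"]).as_matrix()
    print("t",round(s["time"],2),"tcp",np.round(s["eef_pos"],4),"h",toh(s["eef_pos"]).round(4),"F",np.round(s["contact_force"],2),"Fh",toh(np.array(s["contact_force"][:2])+O).round(2),"z",M[:,2].round(3),"x",M[:,0].round(3),"open",round(s["opening"],3))
    return s,M
E
python3 -c "
from h import *
st();print(toh([.5731,.157]),toh(ray('side',262,237,0)),toh([.5303,-.216]), toh([.58,.226]))
for p in [(.5804,-.1762),(.4851,-.1656),(.6107,-.1387),(.466,-.1216)]:print(toh(p))"
```

```text
t 2.15 tcp [0.2171 0.6388 0.2049] h [0.8291 0.4063] F [-0.52 -0.05  0.56] Fh [-0.11  0.51] z [ 0.993 -0.115 -0.   ] x [-0.    -0.001 -1.   ] open 0.586
[ 0.39072455 -0.00188082] [0.35733297 0.03447545] [ 0.01527715 -0.00158074] [ 0.46006211 -0.00092544]
[ 0.06049279 -0.0468532 ]
[0.06023638 0.04903415]
[ 0.10118179 -0.07271331]
[0.10179136 0.07299231]
```

Request:
move_arm --commands '[0,-0.8,0.9,0,0,-0.8,0.9,0,0,-0.8,0.9,0,0,-0.8,0.9,0,0,-0.8,0.9,0,0,-0.8,0.9,0,0,-0.8,0.9,0,0,-0.8,0.9,0,0,-0.8,0.9,0,0,-0.8,0.9,0,0,-0.8,0.9,0,0,-0.8,0.9,0,0,-0.8,0.9,0,0,-0.8,0.9,0,0,-0.8,0.9,0,0,-0.8,0.9,0,0,-0.8,0.9,0,0.5,-0.7,0.97,0,0.5,-0.2,0,0,0,0,0,0]'

```text
time: 4.65
eef_pos: [0.5788, 0.2327, 0.1783]
tcp_rot: [0.04, 0.708, -0.04, 0.704]
contact_force: [-0.0, 0.1, 0.7]
opening: 0.584
```

```bash
python3 -c "
from h import *
st()
im=ctrl.read_camera('top');cv2.imwrite('pics/top1.png',im[:,:,::-1])
im=ctrl.read_camera('wrist');cv2.imwrite('pics/wrist1.png',im[:,:,::-1])"
```

```text
t 4.65 tcp [0.5788 0.2327 0.1783] h [0.4666 0.001 ] F [-0.03  0.09  0.65] Fh [0.09 0.04] z [ 0.994 -0.113 -0.004] x [-0.005 -0.001 -1.   ] open 0.584
```

View pics/wrist1.png

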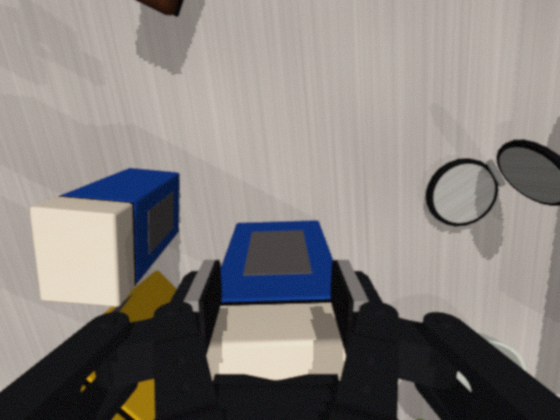

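View pics/top1.png

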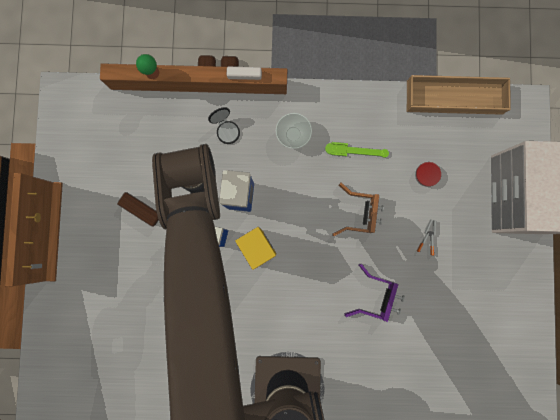

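Request:
move_arm --commands '[0,-0.5,0,0,0,-0.5,0,0,0,-0.4,0,0,0,-0.4,0,0,0,-0.4,0,0,0,-0.4,0,0]'

```text
time: 5.5
eef_pos: [0.5731, 0.1676, 0.1805]
tcp_rot: [0.04, 0.706, -0.04, 0.706]
contact_force: [0.3, -0.5, 0.4]
opening: 0.584
```

```bash
python3 -c "
from h import *
st()
im=ctrl.read_camera('side');cv2.imwrite('pics/side2.png',im[:,:,::-1])"
```

```text
t 5.5 tcp [0.5731 0.1676 0.1805] h [ 0.4013 -0.0007] F [ 0.29 -0.45  0.38] Fh [-0.42 -0.34] z [ 0.994 -0.113 -0.   ] x [-0.  0. -1.] open 0.584
```

View pics/side2.png

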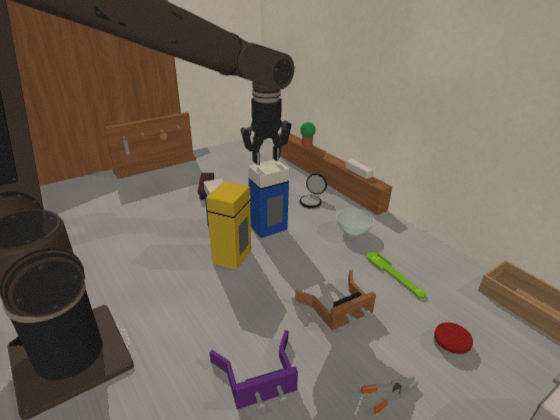

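```bash
python3 -c "
from h import *
im=cv2.imread('pics/side2.png')
cv2.imwrite('pics/c3.png',cv2.resize(im[80:250,200:330],None,fx=3.5,fy=3.5,interpolation=cv2.INTER_CUBIC))
print(proj('side',[.5731,.1676,.1805]),proj('side',[.5731,.1676,.1665]))"
```

```text
[266.09374854 171.61879451] [266.08811194 176.18519724]
```

View pics/c3.png

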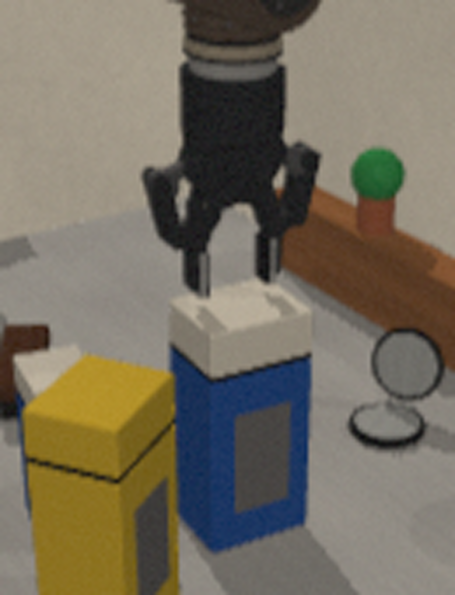

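```bash
python3 -c "
from h import *
print(ctrl.tip_extent)
s,M=st()
im=ctrl.read_camera('wrist');cv2.imwrite('pics/wrist2.png',im[:,:,::-1])
for z in (.16,.18,.2):
  for d in (-.03,.03): print(z,d,proj('side',s['eef_pos']*[1,1,0]+[0,0,z]+d*M[:,2]).round(1))
c=[.5731,.157]
for dx in (-.036,.036):
  for dy in (-.045,.045):
    q=np.array(c)+dx*np.array([.08,.997])+dy*np.array([.997,-.08]); print(dx,dy,proj('side',[*q,.2]).round(1),proj('side',[*q,0]).round(1))
"
```

```text
0.014
t 5.55 tcp [0.5731 0.1666 0.1805] h [ 0.4003 -0.0008] F [-0.04 -0.65  0.09] Fh [-0.65 -0.03] z [ 0.994 -0.114 -0.   ] x [-0.    -0.001 -1.   ] open 0.579
0.16 -0.03 [256.5 180.7]
0.16 0.03 [275.9 176.2]
0.18 -0.03 [256.4 174.1]
0.18 0.03 [276.  169.8]
0.2 -0.03 [256.3 167.4]
0.2 0.03 [276.1 163.2]
-0.036 -0.045 [259.8 175.6] [260.3 238.4]
-0.036 0.045 [289.5 168.3] [287.3 229.7]
0.036 -0.045 [247.3 164.9] [248.9 226. ]
0.036 0.045 [276.1 158.3] [275.1 218. ]
```

View pics/wrist2.png

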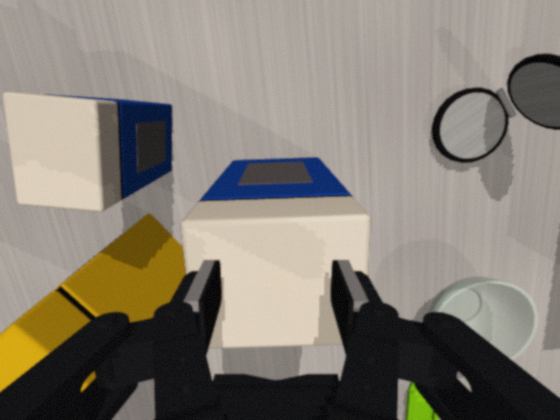

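Request:
move_arm --commands '[0,0.7,0,0,0,0.7,0,0,0,0.7,0,0,0,0.5,0,0,0.6,0,0,0,0.6,0,0,0,0,0,0,0]'

```text
time: 6.48
eef_pos: [0.5788, 0.2321, 0.1474]
tcp_rot: [0.04, 0.708, -0.041, 0.704]
contact_force: [0.5, 0.9, -0.1]
opening: 0.583
```

```bash
python3 -c "
from h import *
st()
im=ctrl.read_camera('side');cv2.imwrite('pics/side3.png',im[:,:,::-1])
cv2.imwrite('pics/c4.png',cv2.resize(im[80:250,200:330,::-1],None,fx=3.5,fy=3.5,interpolation=cv2.INTER_CUBIC))
im=ctrl.read_camera('wrist');cv2.imwrite('pics/wrist3.png',im[:,:,::-1])
"
```

```text
t 6.47 tcp [0.5788 0.2321 0.1474] h [0.4659 0.001 ] F [ 0.48  0.88 -0.1 ] Fh [ 0.93 -0.38] z [ 0.994 -0.114 -0.005] x [-0.005 -0.001 -1.   ] open 0.583
```

View pics/c4.png

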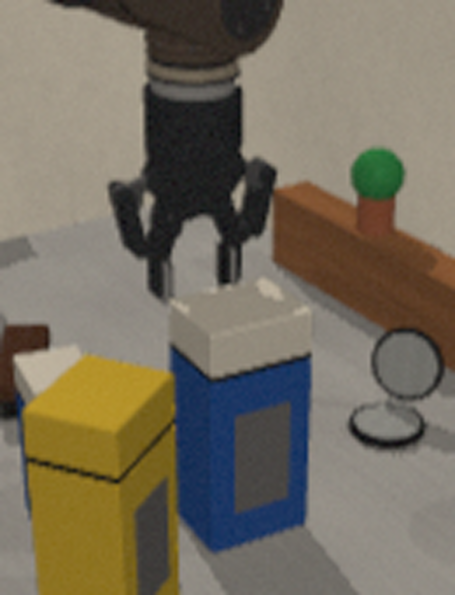

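View pics/wrist3.png

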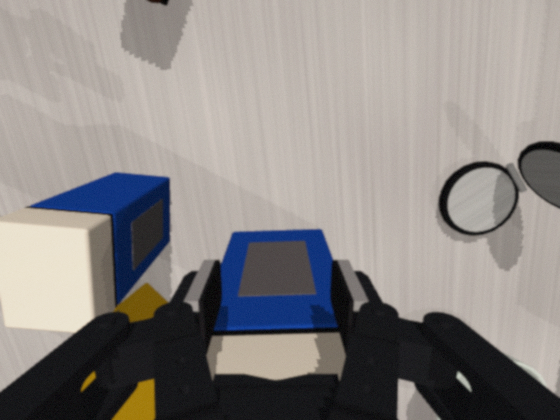

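```bash
python3 -c "
from h import *
for z in (.12,.14,.16,.18): print(z,proj('side',[.549,.2355,z]).round(1))
"
```

```text
0.12 [246.2 183.5]
0.14 [246.1 177.4]
0.16 [245.9 171.1]
0.18 [245.7 164.8]
```

Request:
move_arm --commands '[0,-0.5,0,0,0,-0.5,0,0,0,-0.3,0,0,0,-0.3,0,0,0,-0.3,0,0]'

```text
time: 7.2
eef_pos: [0.5753, 0.1854, 0.1509]
tcp_rot: [0.04, 0.706, -0.04, 0.706]
contact_force: [0.2, 1.8, 0.8]
opening: 0.586
```

```bash
python3 -c "
from h import *
st()
im=ctrl.read_camera('side');cv2.imwrite('pics/side4.png',im[:,:,::-1])
cv2.imwrite('pics/c5.png',cv2.resize(im[80:250,200:330,::-1],None,fx=3.5,fy=3.5,interpolation=cv2.INTER_CUBIC))
"
```

```text
t 7.2 tcp [0.5753 0.1854 0.1509] h [ 0.4192 -0.0009] F [0.15 1.77 0.85] Fh [1.77 0.05] z [ 0.994 -0.113  0.001] x [ 0.001  0.    -1.   ] open 0.586
```

View pics/c5.png

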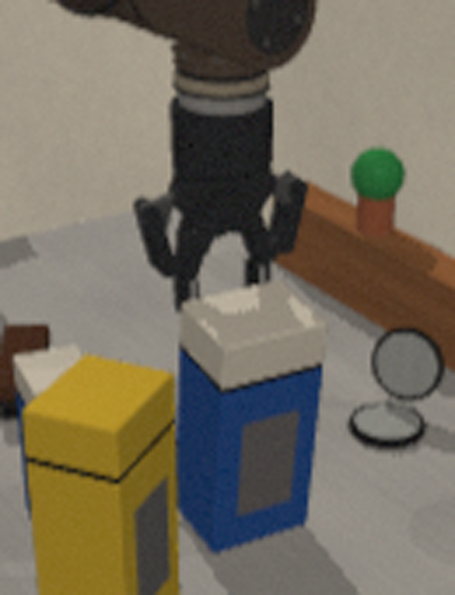

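Request:
move_arm --commands '[0,-0.3,0,0,0,-0.3,0,0,0,-0.3,0,0,0,-0.3,0,0,0,-0.3,0,0,0,-0.3,0,0,0,-0.3,0,0,0,0,0,0,0,0,0,0]'

```text
time: 8.38
eef_pos: [0.5693, 0.1336, 0.1505]
tcp_rot: [0.04, 0.706, -0.04, 0.706]
contact_force: [-0.1, -0.2, -0.8]
opening: 0.583
```

```bash
python3 -c "
from h import *
st()
im=ctrl.read_camera('side');cv2.imwrite('pics/side5.png',im[:,:,::-1])
"
```

```text
t 8.38 tcp [0.5693 0.1336 0.1505] h [ 0.367  -0.0007] F [-0.05 -0.23 -0.81] Fh [-0.23  0.03] z [ 0.994 -0.113  0.   ] x [ 0.  0. -1.] open 0.583
```

View pics/side5.png

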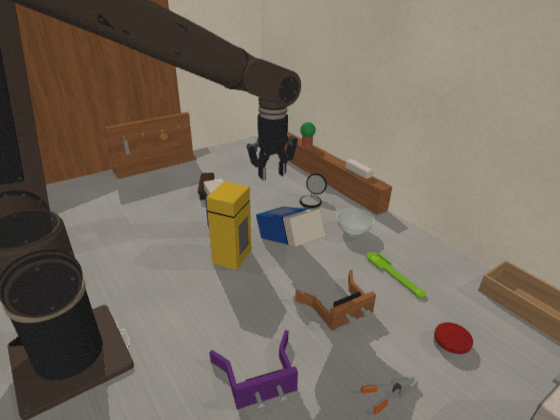

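Request:
move_arm --commands '[0,0.8,0,0,0,0.8,0,0,0,0.8,0,0,0.8,0.2,0,0,0.9,0,0,0,0.9,0,0,0,0.9,0,0,0,0.9,0,0,0,0,0,0,0,0,0,0,0]'

```text
time: 9.68
eef_pos: [0.5767, 0.1983, 0.0405]
tcp_rot: [0.04, 0.706, -0.04, 0.706]
contact_force: [1.2, -0.3, 0.8]
opening: 0.583
```

```bash
python3 -c "
from h import *
st()
for n in ('top','side','wrist'):
  im=ctrl.read_camera(n);cv2.imwrite('pics/%s6.png'%n,im[:,:,::-1])
im=cv2.imread('pics/top6.png');cv2.imwrite('pics/c6.png',cv2.resize(im[140:270,200:400],None,fx=4,fy=4,interpolation=cv2.INTER_CUBIC))
im=cv2.imread('pics/side6.png');cv2.imwrite('pics/c7.png',cv2.resize(im[80:280,200:400],None,fx=3,fy=3,interpolation=cv2.INTER_CUBIC))
"
```

```text
t 9.68 tcp [0.5767 0.1983 0.0405] h [ 0.4321 -0.0007] F [ 1.24 -0.31  0.75] Fh [-0.17 -1.27] z [ 0.994 -0.113 -0.   ] x [-0. -0. -1.] open 0.583
```

View pics/c6.png

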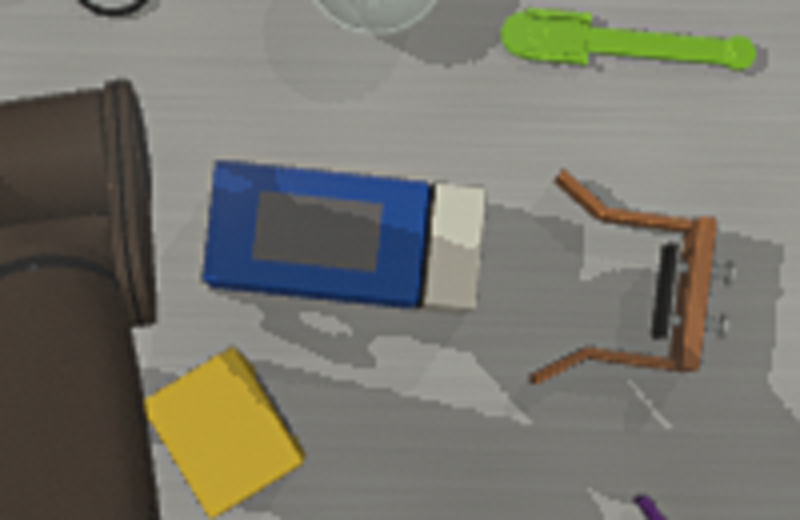

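View pics/c7.png

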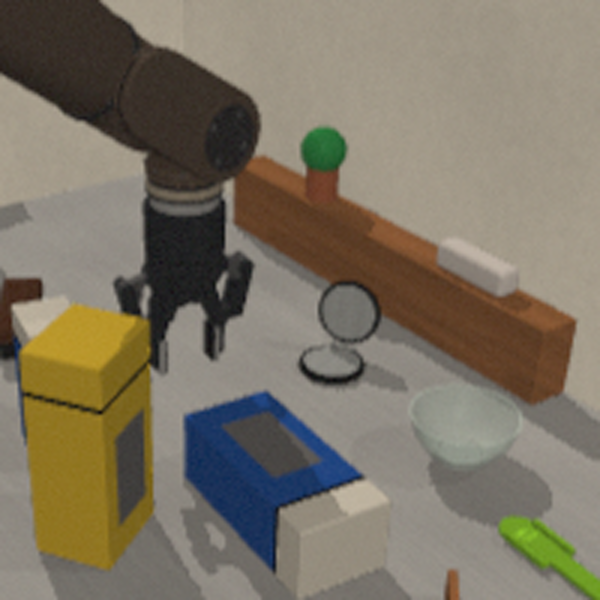

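View pics/wrist6.png

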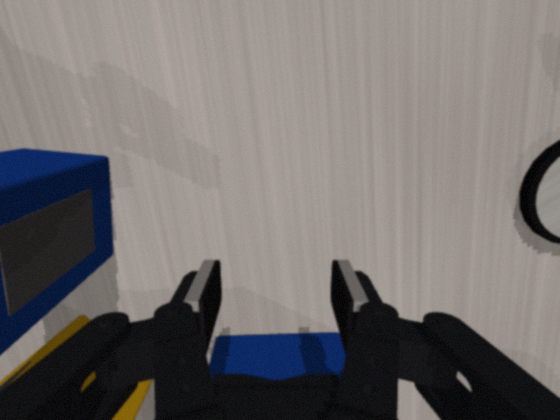

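```bash
python3 -c "
from h import *
P=[toh(ray('top',200+x/4-.4,140+y/4-.4,.072)) for x,y in [(215,160),(485,186),(475,309),(205,283)]]
print(np.round(P,4)); P=np.array(P);print('lid',(P[1]+P[2])/2,'foot',(P[0]+P[3])/2)
s,M=st()
for d in(-.03,.03):
  for z in (.02,.04,.06,.08): print(d,z,proj('side',s['eef_pos']*[1,1,0]+[0,0,z]+d*M[:,2]).round(1))
print(200+162/3,80+370/3,200+215/3,80+357/3)
"
```

```text
[[ 0.3534 -0.0473]
 [ 0.156  -0.0558]
 [ 0.1513  0.0341]
 [ 0.3475  0.0427]]
lid [ 0.15368637 -0.01084692] foot [ 0.35044981 -0.00231152]
t 9.82 tcp [0.5775 0.1984 0.0417] h [ 0.4323 -0.0015] F [-0.62 -0.57  0.22] Fh [-0.64  0.55] z [ 0.994 -0.113  0.002] x [ 0.002  0.    -1.   ] open 0.586
-0.03 0.02 [252.6 217.9]
-0.03 0.04 [252.5 212.2]
-0.03 0.06 [252.3 206.4]
-0.03 0.08 [252.2 200.5]
0.03 0.02 [270.5 213. ]
0.03 0.04 [270.5 207.4]
0.03 0.06 [270.6 201.6]
0.03 0.08 [270.6 195.8]
254.0 203.33333333333331 271.6666666666667 199.0
```

Request:
move_arm --commands '[0.5,0,0.28,0.4,0.5,0,0,0,0.2,0,0,0,0,0,0,0]'

```text
time: 10.32
eef_pos: [0.5827, 0.1972, 0.0094]
tcp_rot: [0.052, 0.706, -0.052, 0.704]
contact_force: [0.7, 0.3, -0.4]
opening: 0.587
```

```bash
python3 -c "
from h import *
s,M=st()
im=ctrl.read_camera('side');cv2.imwrite('pics/side7.png',im[:,:,::-1])
im=ctrl.read_camera('wrist');cv2.imwrite('pics/wrist7.png',im[:,:,::-1])
im=cv2.imread('pics/side7.png');cv2.imwrite('pics/c8.png',cv2.resize(im[120:260,200:340],None,fx=4,fy=4,interpolation=cv2.INTER_CUBIC))
st()
for d in(-.03,.03):
  for z in (.02,.03,.04,.05): print(d,z,((proj('side',s['eef_pos']*[1,1,0]+[0,0,z]+d*M[:,2])-[200,120])*4).round(1))
"
```

```text
t 10.32 tcp [0.5827 0.1972 0.0094] h [ 0.4318 -0.0069] F [ 0.68  0.32 -0.44] Fh [ 0.4  -0.64] z [ 0.989 -0.147 -0.002] x [-0.002 -0.    -1.   ] open 0.587
t 10.43 tcp [0.5835 0.1974 0.0105] h [ 0.4321 -0.0077] F [ 0.33  0.19 -0.3 ] Fh [ 0.23 -0.31] z [ 0.989 -0.147 -0.   ] x [-0.  0. -1.] open 0.587
-0.03 0.02 [216.5 389.2]
-0.03 0.03 [216.3 377.9]
-0.03 0.04 [216.1 366.5]
-0.03 0.05 [215.9 355. ]
0.03 0.02 [289.1 371.3]
0.03 0.03 [289.2 360.1]
0.03 0.04 [289.3 348.9]
0.03 0.05 [289.5 337.5]
```

View pics/c8.png

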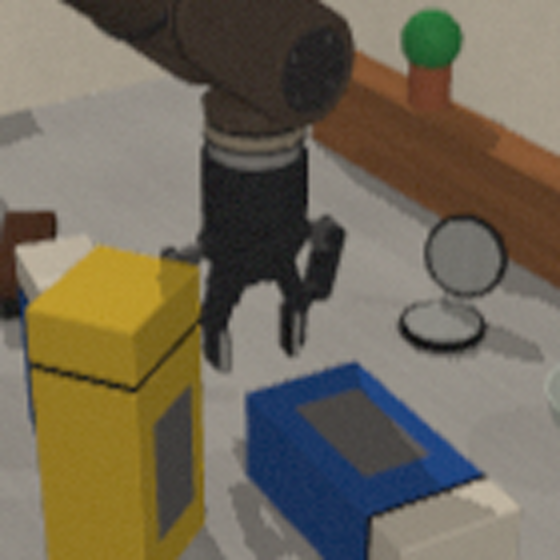

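Request:
move_arm --commands '[0.25,0,0,0,0,-0.7,0,0,0,-0.7,0,0,0,-0.7,0,0,0,-0.3,0,0,0,-0.3,0,0,0,-0.3,0,0,0,-0.3,0,0,0,-0.3,0,0,0,-0.3,0,0]'

```text
time: 11.68
eef_pos: [0.5693, 0.1008, 0.0045]
tcp_rot: [0.052, 0.705, -0.052, 0.705]
contact_force: [1.4, 2.6, -0.1]
opening: 0.59
```

```bash
cat >> h.py <<'E'
def look(tag):
    im=ctrl.read_camera('top')[:,:,::-1];cv2.imwrite('pics/t%s.png'%tag,cv2.resize(im[140:270,220:420],None,fx=4,fy=4,interpolation=cv2.INTER_CUBIC))
E
python3 -c "
from h import *
st();look('a');st()
"
```

```text
t 11.68 tcp [0.5693 0.1008 0.0045] h [ 0.3345 -0.0045] F [ 1.43  2.58 -0.13] Fh [ 2.73 -1.13] z [ 0.989 -0.147  0.001] x [ 0.001  0.    -1.   ] open 0.59
t 11.72 tcp [0.5692 0.1    0.0045] h [ 0.3336 -0.0044] F [1.77 1.22 1.23] Fh [ 1.41 -1.62] z [ 0.989 -0.148  0.   ] x [ 0. -0. -1.] open 0.584
```

View pics/ta.png

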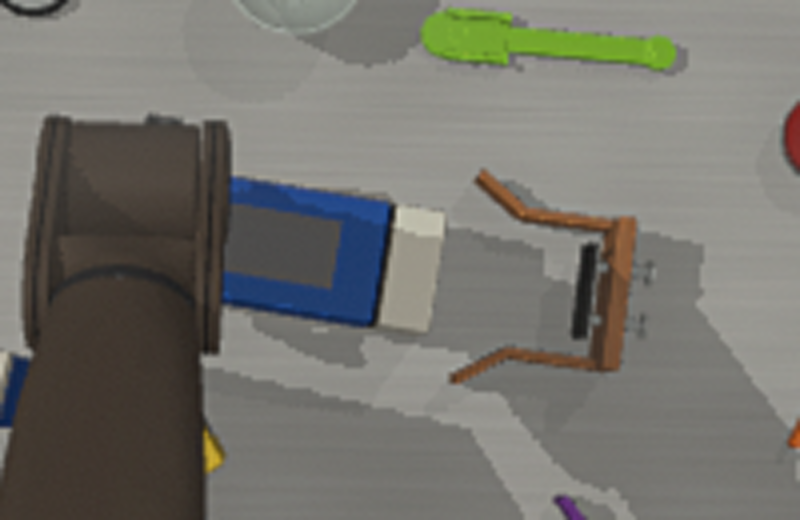

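```bash
cat >> h.py <<'E'
def hc(pts,z=.072): return np.round([toh(ray('top',220+x/4-.4,140+y/4-.4,z)) for x,y in pts],4)
E
python3 -c "
from h import *
print(hc([(446,208),(432,332),(395,203),(379,327),(232,178),(222,302)]))"
```

```text
[[ 0.1244 -0.044 ]
 [ 0.1227  0.0469]
 [ 0.1616 -0.0424]
 [ 0.1611  0.0486]
 [ 0.2815 -0.044 ]
 [ 0.276   0.0465]]
```

Request:
move_arm --commands '[0,-0.3,0,-0.2,0,-0.3,0,-0.2,0,-0.3,0,0,0,-0.3,0,0,0,-0.3,0,0,0,-0.3,0,0,0,-0.3,0,0,0,-0.3,0,0,0,-0.3,0,0]'

```text
time: 12.85
eef_pos: [0.5611, 0.0336, 0.0044]
tcp_rot: [0.04, 0.706, -0.04, 0.706]
contact_force: [0.5, 5.7, 1.9]
opening: 0.583
```

```bash
python3 -c "
from h import *
st();look('b');st()
"
```

```text
t 12.85 tcp [0.5611 0.0336 0.0044] h [ 0.2668 -0.0039] F [0.46 5.71 1.89] Fh [5.73 0.19] z [ 0.994 -0.113 -0.   ] x [-0.  0. -1.] open 0.583
t 12.9 tcp [0.561  0.0327 0.0044] h [ 0.2659 -0.004 ] F [0.23 2.78 3.19] Fh [2.79 0.08] z [ 0.994 -0.113 -0.   ] x [-0.    -0.001 -1.   ] open 0.585
```

View pics/tb.png

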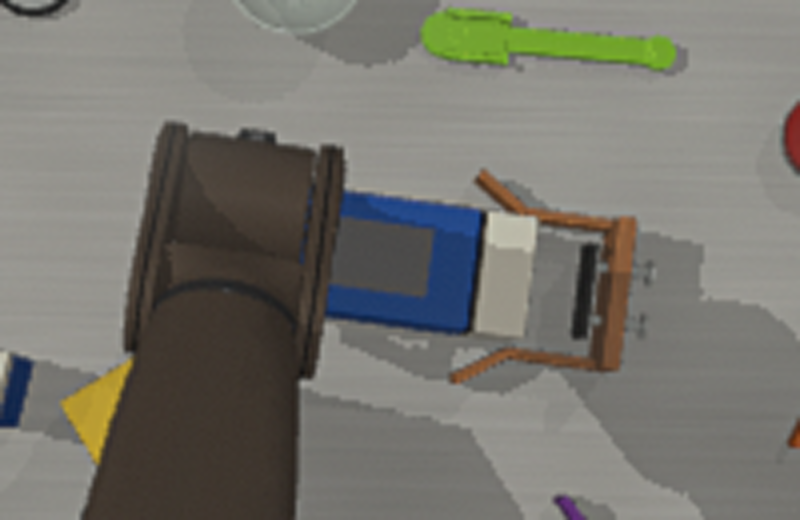

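Request:
move_arm --commands '[0,-0.2,0,0,0,-0.2,0,0]'

```text
time: 13.15
eef_pos: [0.56, 0.024, 0.0044]
tcp_rot: [0.04, 0.706, -0.04, 0.706]
contact_force: [-0.2, 4.9, 2.3]
opening: 0.586
```

Request:
move_arm --commands '[0,-0.1,0,0,0,-0.1,0,0]'

```text
time: 13.4
eef_pos: [0.5595, 0.0191, 0.0044]
tcp_rot: [0.04, 0.706, -0.04, 0.706]
contact_force: [1.6, 5.2, 3.4]
opening: 0.582
```

Request:
move_arm --commands '[0,-0.1,0,0]'

```text
time: 13.52
eef_pos: [0.5592, 0.0167, 0.0044]
tcp_rot: [0.04, 0.706, -0.04, 0.706]
contact_force: [0.1, 5.5, 2.1]
opening: 0.587
```

Request:
move_arm --commands '[0,-0.1,0,0]'

```text
time: 13.65
eef_pos: [0.5589, 0.0142, 0.0044]
tcp_rot: [0.04, 0.706, -0.04, 0.706]
contact_force: [-0.5, 4.9, 2.3]
opening: 0.589
```

```bash
python3 -c "
from h import *
print(hc([(537,216),(526,337),(486,212),(473,332)]))
for i in range(4): s,M=st();ctrl.read_camera('top')
"
```

```text
[[ 0.0581 -0.0474]
 [ 0.0549  0.041 ]
 [ 0.0952 -0.0451]
 [ 0.0933  0.0428]]
t 13.65 tcp [0.5589 0.0142 0.0044] h [ 0.2472 -0.0039] F [-0.54  4.9   2.26] Fh [4.81 1.09] z [ 0.994 -0.113 -0.   ] x [-0.  0. -1.] open 0.589
t 13.7 tcp [0.5588 0.014  0.0044] h [ 0.247  -0.0039] F [-0.27  4.25  3.19] Fh [4.19 0.75] z [ 0.994 -0.113 -0.   ] x [-0.  0. -1.] open 0.587
t 13.75 tcp [0.5589 0.0139 0.0044] h [ 0.247  -0.0039] F [-0.24  4.08  2.98] Fh [4.03 0.7 ] z [ 0.994 -0.113 -0.   ] x [-0. -0. -1.] open 0.586
t 13.8 tcp [0.5589 0.0139 0.0044] h [ 0.2469 -0.0039] F [1.12 3.79 2.65] Fh [ 3.89 -0.68] z [ 0.994 -0.113 -0.   ] x [-0. -0. -1.] open 0.585
```

Request:
move_arm --commands '[0,-0.1,0,0,0,-0.1,0,0,0,-0.1,0,0]'

```text
time: 14.22
eef_pos: [0.5581, 0.0069, 0.0044]
tcp_rot: [0.04, 0.706, -0.04, 0.706]
contact_force: [0.8, 5.3, 3.9]
opening: 0.584
```

Request:
move_arm --commands '[0,-0.06,0,0]'

```text
time: 14.35
eef_pos: [0.558, 0.0054, 0.0044]
tcp_rot: [0.04, 0.706, -0.04, 0.706]
contact_force: [0.4, 5.8, 2.0]
opening: 0.584
```

Request:
move_arm --commands '[0,-0.04,0,0]'

```text
time: 14.48
eef_pos: [0.5579, 0.0044, 0.0044]
tcp_rot: [0.04, 0.706, -0.04, 0.706]
contact_force: [0.5, 7.0, 3.4]
opening: 0.59
```

Request:
move_arm --commands '[0,-0.04,0,0]'

```text
time: 14.6
eef_pos: [0.5577, 0.0035, 0.0044]
tcp_rot: [0.04, 0.706, -0.04, 0.706]
contact_force: [0.3, 5.8, 3.1]
opening: 0.586
```

Request:
move_arm --commands '[0,-0.04,0,0]'

```text
time: 14.72
eef_pos: [0.5576, 0.0025, 0.0044]
tcp_rot: [0.04, 0.706, -0.04, 0.706]
contact_force: [0.3, 4.9, 2.8]
opening: 0.588
```

Request:
move_arm --commands '[0,-0.04,0,0]'

```text
time: 14.85
eef_pos: [0.5575, 0.0015, 0.0044]
tcp_rot: [0.04, 0.706, -0.04, 0.706]
contact_force: [0.4, 6.3, 3.7]
opening: 0.583
```

```bash
python3 -c "
from h import *
st();look('d');st()
"
```

```text
t 14.85 tcp [0.5575 0.0015 0.0044] h [ 0.2345 -0.0039] F [0.45 6.31 3.69] Fh [6.32 0.27] z [ 0.994 -0.113  0.   ] x [ 0.     0.001 -1.   ] open 0.583
t 14.9 tcp [0.5575 0.0014 0.0044] h [ 0.2344 -0.004 ] F [0.77 5.33 2.9 ] Fh [ 5.38 -0.16] z [ 0.994 -0.113  0.   ] x [ 0.  0. -1.] open 0.583
```

View pics/td.png

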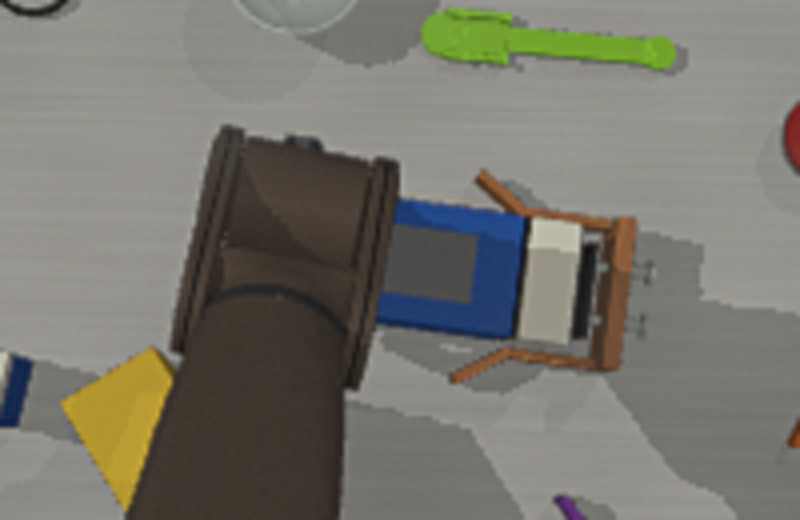

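Request:
move_arm --commands '[0,-0.04,0,0]'

```text
time: 15.02
eef_pos: [0.5574, 0.0005, 0.0044]
tcp_rot: [0.04, 0.706, -0.04, 0.706]
contact_force: [2.0, 6.0, 2.8]
opening: 0.586
```

Request:
move_arm --commands '[0,-0.03,0,0]'

```text
time: 15.15
eef_pos: [0.5573, -0.0002, 0.0044]
tcp_rot: [0.04, 0.706, -0.04, 0.706]
contact_force: [0.7, 6.2, 2.7]
opening: 0.585
```

Request:
move_arm --commands '[0,-0.03,0,0]'

```text
time: 15.28
eef_pos: [0.5572, -0.0009, 0.0044]
tcp_rot: [0.04, 0.706, -0.04, 0.706]
contact_force: [0.6, 6.3, 3.7]
opening: 0.584
```

Request:
move_arm --commands '[0,-0.02,0,0]'

```text
time: 15.4
eef_pos: [0.5572, -0.0014, 0.0044]
tcp_rot: [0.04, 0.706, -0.04, 0.706]
contact_force: [0.4, 5.8, 2.8]
opening: 0.586
```

Request:
move_arm --commands '[0,-0.02,0,0]'

```text
time: 15.52
eef_pos: [0.5571, -0.0019, 0.0044]
tcp_rot: [0.04, 0.706, -0.04, 0.706]
contact_force: [0.7, 5.7, 3.8]
opening: 0.584
```

Request:
move_arm --commands '[0,-0.02,0,0]'

```text
time: 15.65
eef_pos: [0.557, -0.0024, 0.0044]
tcp_rot: [0.04, 0.706, -0.04, 0.706]
contact_force: [-0.4, 5.6, 3.3]
opening: 0.588
```

Request:
move_arm --commands '[0,-0.02,0,0]'

```text
time: 15.78
eef_pos: [0.557, -0.0029, 0.0044]
tcp_rot: [0.04, 0.706, -0.04, 0.706]
contact_force: [0.3, 5.0, 2.8]
opening: 0.585
```

Request:
move_arm --commands '[0,-0.02,0,0]'

```text
time: 15.9
eef_pos: [0.5569, -0.0034, 0.0044]
tcp_rot: [0.04, 0.706, -0.04, 0.706]
contact_force: [0.4, 6.5, 3.8]
opening: 0.585
```

Request:
move_arm --commands '[0,-0.02,0,0]'

```text
time: 16.02
eef_pos: [0.5569, -0.0039, 0.0044]
tcp_rot: [0.04, 0.706, -0.04, 0.706]
contact_force: [1.6, 5.9, 3.4]
opening: 0.588
```

Request:
move_arm --commands '[0,-0.02,0,0]'

```text
time: 16.15
eef_pos: [0.5568, -0.0044, 0.0044]
tcp_rot: [0.04, 0.706, -0.04, 0.706]
contact_force: [0.3, 5.0, 3.7]
opening: 0.59
```

Request:
move_arm --commands '[0,-0.02,0,0]'

```text
time: 16.27
eef_pos: [0.5567, -0.0049, 0.0044]
tcp_rot: [0.04, 0.706, -0.04, 0.706]
contact_force: [0.8, 5.5, 3.5]
opening: 0.585
```

```bash
python3 -c "
from h import *
st();look('e');st()
"
```

```text
t 16.27 tcp [ 0.5567 -0.0049  0.0044] h [ 0.228  -0.0039] F [0.82 5.52 3.5 ] Fh [ 5.58 -0.19] z [ 0.994 -0.113 -0.   ] x [ 0.     0.001 -1.   ] open 0.585
t 16.32 tcp [ 0.5567 -0.0049  0.0044] h [ 0.228 -0.004] F [0.93 5.9  3.86] Fh [ 5.97 -0.26] z [ 0.994 -0.113  0.   ] x [ 0.     0.001 -1.   ] open 0.589
```

View pics/te.png

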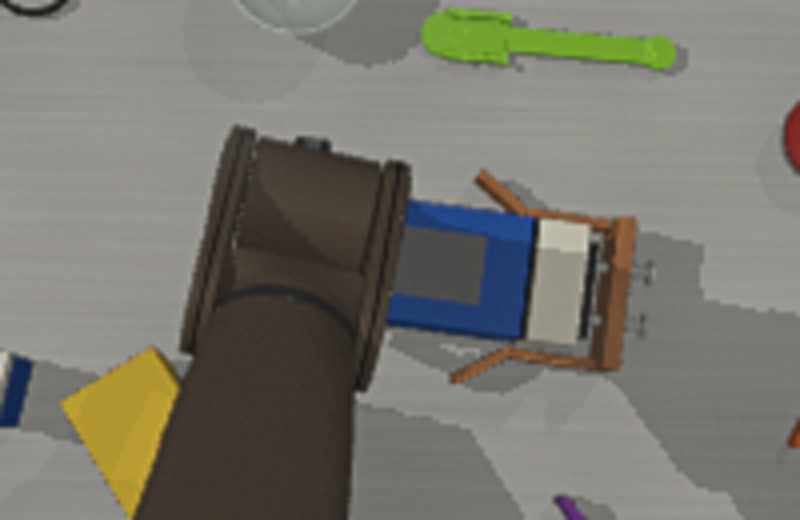

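Request:
move_arm --commands '[0,-0.02,0,0]'

```text
time: 16.45
eef_pos: [0.5567, -0.0054, 0.0044]
tcp_rot: [0.04, 0.706, -0.04, 0.706]
contact_force: [0.1, 5.7, 2.8]
opening: 0.586
```

Request:
move_arm --commands '[0,-0.02,0,0]'

```text
time: 16.58
eef_pos: [0.5566, -0.0059, 0.0044]
tcp_rot: [0.04, 0.706, -0.04, 0.706]
contact_force: [0.6, 4.8, 3.1]
opening: 0.586
```

Request:
move_arm --commands '[0,-0.02,0,0]'

```text
time: 16.7
eef_pos: [0.5566, -0.0064, 0.0044]
tcp_rot: [0.04, 0.706, -0.04, 0.706]
contact_force: [0.0, 6.2, 3.3]
opening: 0.585
```

Request:
move_arm --commands '[0,-0.02,0,0]'

```text
time: 16.82
eef_pos: [0.5565, -0.0069, 0.0044]
tcp_rot: [0.04, 0.706, -0.04, 0.706]
contact_force: [0.1, 7.2, 3.6]
opening: 0.592
```

Request:
move_arm --commands '[0,-0.02,0,0]'

```text
time: 16.95
eef_pos: [0.5565, -0.0074, 0.0044]
tcp_rot: [0.04, 0.706, -0.04, 0.706]
contact_force: [1.2, 6.0, 4.0]
opening: 0.583
```

Request:
move_arm --commands '[0,-0.02,0,0]'

```text
time: 17.08
eef_pos: [0.5564, -0.0078, 0.0044]
tcp_rot: [0.04, 0.706, -0.04, 0.706]
contact_force: [0.1, 6.5, 3.1]
opening: 0.584
```

Request:
move_arm --commands '[0,-0.02,0,0]'

```text
time: 17.2
eef_pos: [0.5563, -0.0084, 0.0044]
tcp_rot: [0.04, 0.706, -0.04, 0.706]
contact_force: [0.3, 5.3, 3.7]
opening: 0.585
```

Request:
move_arm --commands '[0,-0.02,0,0]'

```text
time: 17.32
eef_pos: [0.5563, -0.0088, 0.0044]
tcp_rot: [0.04, 0.706, -0.04, 0.706]
contact_force: [1.4, 5.0, 3.7]
opening: 0.582
```

Request:
move_arm --commands '[0,-0.02,0,0]'

```text
time: 17.45
eef_pos: [0.5562, -0.0091, 0.0044]
tcp_rot: [0.04, 0.706, -0.04, 0.706]
contact_force: [1.6, 8.3, 3.1]
opening: 0.586
```

```bash
python3 -c "
from h import *
for i in range(4): st();ctrl.read_camera('top')
"
```

```text
t 17.45 tcp [ 0.5562 -0.0091  0.0044] h [ 0.2238 -0.0039] F [1.59 8.26 3.07] Fh [ 8.39 -0.65] z [ 0.994 -0.113  0.   ] x [ 0.     0.001 -1.   ] open 0.586
t 17.5 tcp [ 0.5563 -0.0091  0.0044] h [ 0.2238 -0.004 ] F [1.27 6.54 1.97] Fh [ 6.65 -0.52] z [ 0.994 -0.113  0.   ] x [ 0.     0.001 -1.   ] open 0.585
t 17.55 tcp [ 0.5563 -0.0091  0.0045] h [ 0.2238 -0.004 ] F [0.98 6.23 3.2 ] Fh [ 6.3  -0.27] z [ 0.994 -0.113  0.   ] x [ 0.     0.001 -1.   ] open 0.586
t 17.6 tcp [ 0.5562 -0.0091  0.0044] h [ 0.2238 -0.0039] F [0.41 7.06 2.6 ] Fh [7.06 0.39] z [ 0.994 -0.113  0.   ] x [ 0.     0.001 -1.   ] open 0.584
```

Request:
move_arm --commands '[0,-0.012,0,0]'

```text
time: 17.77
eef_pos: [0.5562, -0.0091, 0.0044]
tcp_rot: [0.041, 0.706, -0.039, 0.706]
contact_force: [0.9, 8.4, 2.6]
opening: 0.587
```

```bash
python3 -c "
from h import *
for i in range(3): st();ctrl.read_camera('top')
"
```

```text
t 17.77 tcp [ 0.5562 -0.0091  0.0044] h [ 0.2238 -0.0039] F [0.91 8.42 2.59] Fh [8.47 0.05] z [ 0.994 -0.113  0.   ] x [ 0.     0.002 -1.   ] open 0.587
t 17.82 tcp [ 0.5563 -0.0091  0.0044] h [ 0.2238 -0.004 ] F [1.04 7.69 2.71] Fh [ 7.76 -0.16] z [ 0.994 -0.113  0.   ] x [ 0.     0.002 -1.   ] open 0.589
t 17.88 tcp [ 0.5562 -0.0091  0.0044] h [ 0.2238 -0.0039] F [1.31 7.64 3.94] Fh [ 7.74 -0.44] z [ 0.994 -0.113  0.   ] x [ 0.     0.001 -1.   ] open 0.582
```

Request:
move_arm --commands '[0,-0.015,0,0,0,-0.015,0,0]'

```text
time: 18.18
eef_pos: [0.5563, -0.0091, 0.0044]
tcp_rot: [0.041, 0.706, -0.039, 0.706]
contact_force: [1.0, 10.9, 3.7]
opening: 0.587
```

```bash
python3 -c "
from h import *
for i in range(3): st();ctrl.read_camera('top')
"
```

```text
t 18.18 tcp [ 0.5563 -0.0091  0.0044] h [ 0.2238 -0.004 ] F [ 1.04 10.92  3.67] Fh [10.96  0.2 ] z [ 0.994 -0.113  0.   ] x [ 0.001  0.003 -1.   ] open 0.587
t 18.23 tcp [ 0.5563 -0.0091  0.0044] h [ 0.2238 -0.004 ] F [1.1  9.85 3.21] Fh [9.91 0.02] z [ 0.994 -0.113  0.   ] x [ 0.001  0.003 -1.   ] open 0.587
t 18.27 tcp [ 0.5563 -0.0091  0.0044] h [ 0.2238 -0.004 ] F [ 1.49 11.    1.91] Fh [11.1  -0.23] z [ 0.994 -0.113  0.   ] x [ 0.001  0.003 -1.   ] open 0.585
```

Request:
move_arm --commands '[0,-0.015,0,0,0,-0.015,0,0,0,-0.01,0,0]'

```text
time: 18.7
eef_pos: [0.5563, -0.009, 0.0045]
tcp_rot: [0.042, 0.706, -0.039, 0.706]
contact_force: [3.0, 14.0, 3.6]
opening: 0.583
```

```bash
python3 -c "
from h import *
for i in range(4): st();ctrl.read_camera('top')
"
```

```text
t 18.7 tcp [ 0.5563 -0.009   0.0045] h [ 0.2238 -0.0039] F [ 3.03 14.02  3.58] Fh [14.27 -1.42] z [ 0.994 -0.113  0.   ] x [ 0.001  0.005 -1.   ] open 0.583
t 18.75 tcp [ 0.5563 -0.009   0.0045] h [ 0.2238 -0.0039] F [ 1.15 14.88  3.94] Fh [14.92  0.55] z [ 0.994 -0.113  0.   ] x [ 0.001  0.004 -1.   ] open 0.585
t 18.8 tcp [ 0.5562 -0.0091  0.0044] h [ 0.2238 -0.0039] F [ 2.19 14.03  2.94] Fh [14.19 -0.59] z [ 0.994 -0.113  0.   ] x [ 0.001  0.004 -1.   ] open 0.583
t 18.85 tcp [ 0.5563 -0.0091  0.0045] h [ 0.2238 -0.004 ] F [ 2.77 14.43  2.78] Fh [14.65 -1.12] z [ 0.994 -0.113  0.   ] x [ 0.001  0.004 -1.   ] open 0.585
```

Request:
move_arm --commands '[0,-0.008,0,0,0,0,0,0,0,0,0,0,0,0,0,0,0,0,0,0,0,0,0,0,0,0,0,0]'

```text
time: 19.77
eef_pos: [0.5562, -0.0091, 0.0044]
tcp_rot: [0.042, 0.706, -0.038, 0.706]
contact_force: [2.8, 14.0, 4.0]
opening: 0.581
```

```bash
python3 -c "
from h import *
for i in range(5): st();(look('f') if i==0 else ctrl.read_camera('top'))
"
```

```text
t 19.77 tcp [ 0.5562 -0.0091  0.0044] h [ 0.2238 -0.0039] F [ 2.77 13.97  3.98] Fh [14.19 -1.17] z [ 0.994 -0.113  0.   ] x [ 0.001  0.005 -1.   ] open 0.581
t 19.82 tcp [ 0.5562 -0.0091  0.0045] h [ 0.2238 -0.0039] F [ 2.09 14.5   4.04] Fh [14.64 -0.44] z [ 0.994 -0.113  0.   ] x [ 0.001  0.005 -1.   ] open 0.583
t 19.88 tcp [ 0.5563 -0.009   0.0045] h [ 0.2238 -0.0039] F [ 3.01 14.71  2.99] Fh [14.96 -1.33] z [ 0.994 -0.113  0.   ] x [ 0.001  0.005 -1.   ] open 0.589
t 19.93 tcp [ 0.5562 -0.0091  0.0045] h [ 0.2238 -0.0039] F [ 2.51 14.01  4.13] Fh [14.2  -0.91] z [ 0.994 -0.113  0.   ] x [ 0.001  0.005 -1.   ] open 0.586
t 19.98 tcp [ 0.5562 -0.009   0.0044] h [ 0.2238 -0.0039] F [ 2.17 14.15  3.28] Fh [14.3  -0.56] z [ 0.994 -0.113  0.   ] x [ 0.001  0.005 -1.   ] open 0.582
```

View pics/tf.png

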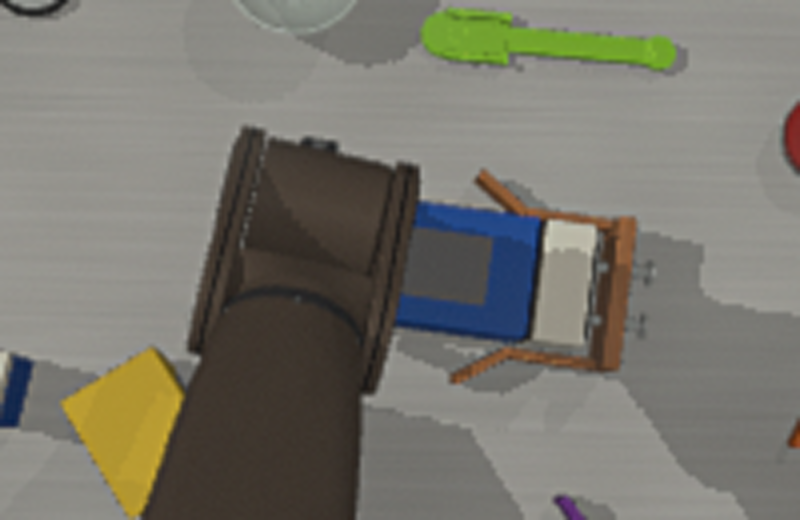

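Request:
move_arm --commands '[0,-0.01,0,0,0,0,0,0,0,0,0,0,0,0,0,0,0,0,0,0,0,0,0,0,0,0,0,0]'

```text
time: 20.9
eef_pos: [0.5563, -0.009, 0.0045]
tcp_rot: [0.042, 0.706, -0.038, 0.706]
contact_force: [2.7, 16.0, 3.9]
opening: 0.585
```

```bash
python3 -c "
from h import *
for i in range(3): st();ctrl.read_camera('top')
"
```

```text
t 20.9 tcp [ 0.5563 -0.009   0.0045] h [ 0.2238 -0.004 ] F [ 2.74 16.02  3.94] Fh [16.23 -0.91] z [ 0.994 -0.113  0.   ] x [ 0.001  0.005 -1.   ] open 0.585
t 20.95 tcp [ 0.5562 -0.009   0.0044] h [ 0.2238 -0.0039] F [ 2.4  14.66  3.8 ] Fh [14.84 -0.73] z [ 0.994 -0.113  0.   ] x [ 0.001  0.005 -1.   ] open 0.584
t 21.0 tcp [ 0.5562 -0.009   0.0045] h [ 0.2239 -0.0039] F [ 2.33 14.35  3.65] Fh [14.52 -0.69] z [ 0.994 -0.113  0.   ] x [ 0.001  0.005 -1.   ] open 0.584
```

Request:
move_arm --commands '[0,0.05,0,0,0,0.05,0,0,0,0.1,0,0,0,0.3,0,0,0,0.6,0,0,0,0.8,0,0,0,0.8,0,0,-0.5,0.3,0,0,-0.9,0,0,0,-0.9,0,0,0,-0.9,0,0,0,-0.9,0,0,0,-0.9,0,0,0,-0.9,0,0,0,-0.9,0,0,0,-0.9,0,0,0,0,0,0,0]'

```text
time: 23.18
eef_pos: [0.5659, 0.0624, 0.2001]
tcp_rot: [0.04, 0.704, -0.04, 0.708]
contact_force: [0.6, -0.4, -0.1]
opening: 0.587
```

```bash
python3 -c "
from h import *
st();look('g');im=ctrl.read_camera('side');cv2.imwrite('pics/side9.png',im[:,:,::-1]);cv2.imwrite('pics/c9.png',cv2.resize(im[200:340,230:390,::-1],None,fx=4,fy=4,interpolation=cv2.INTER_CUBIC))
st()"
```

```text
t 23.18 tcp [0.5659 0.0624 0.2001] h [ 0.2959 -0.0055] F [ 0.59 -0.38 -0.07] Fh [-0.31 -0.63] z [ 0.994 -0.113  0.006] x [ 0.006 -0.001 -1.   ] open 0.587
t 23.27 tcp [0.5641 0.0624 0.1967] h [ 0.2958 -0.0037] F [0.09 0.04 0.85] Fh [ 0.05 -0.08] z [ 0.994 -0.113  0.   ] x [ 0. -0. -1.] open 0.582
```

View pics/tg.png

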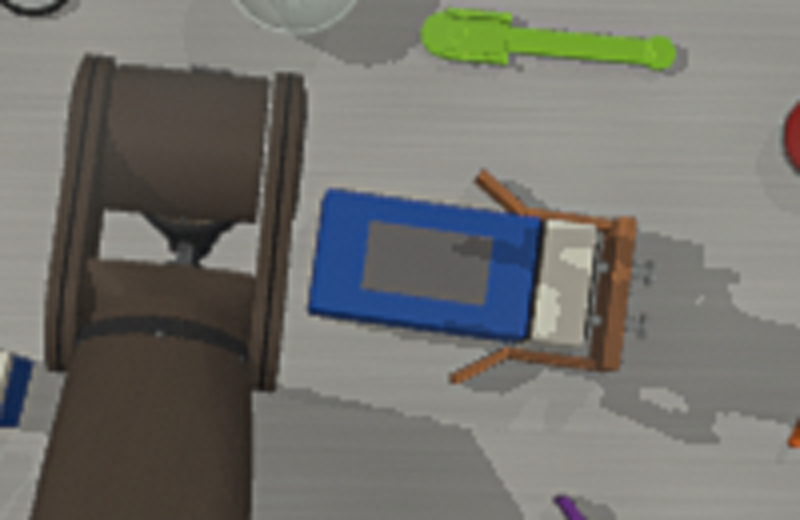

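View pics/c9.png

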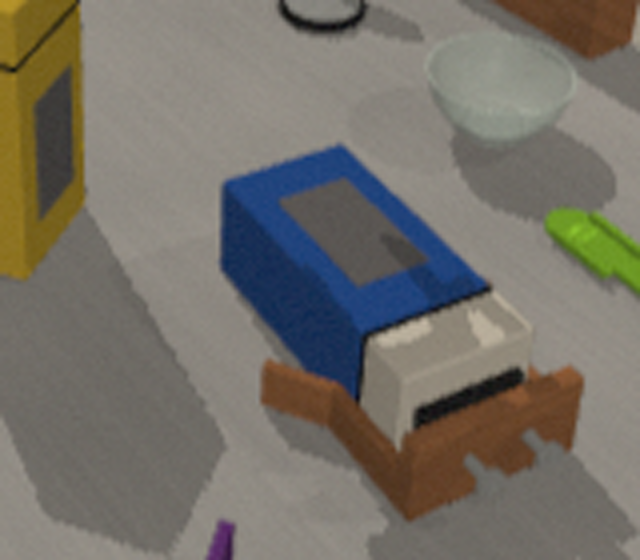

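View pics/side9.png

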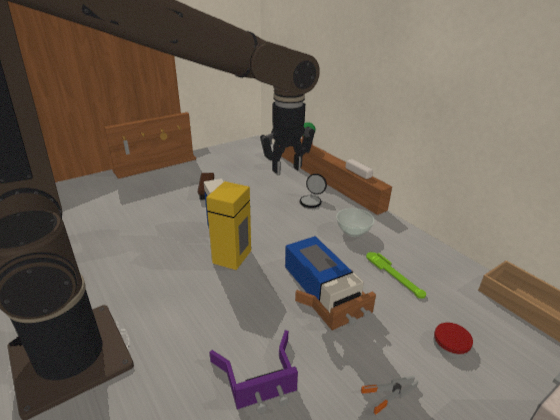

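```bash
python3 -c "
from h import *
print(hc([(328,189),(309,313),(545,217),(531,340),(599,224),(587,346)]))"
```

```text
[[ 0.2112 -0.0458]
 [ 0.2126  0.0456]
 [ 0.0522 -0.0475]
 [ 0.051   0.0427]
 [ 0.0127 -0.0479]
 [ 0.0104  0.0413]]
```

```bash
python3 -c "
from plant import ctrl
print(ctrl.sign_off())"
```

```text
the job is handed in; nothing more can be done
None
```

I tipped the large blue case towards the wooden holder, slid it between the rails and pressed it against the rubber stop. I then backed off, raised the arm clear and handed the job in at about 23 s.

**First push missed:** the fingertips stood about 30 mm higher than the stated geometry suggests, so my first pass went over the lid without touching it. I lowered the tool and the second push tipped the case as intended.

**Finding the stop:** sliding took about 5.7 N. The tool stopped advancing 0.2238 m from the holder origin, which puts the pad face roughly 13 mm in.

**The press:** the tool held about 14.4–15.2 N for around 2 s. Taking off the sliding friction, that is about 9–9.5 N on the stop. This is an estimate, because friction at rest could have been lower. My average reading stayed below 16 N, so the stop force should have too, though one noisy reading touched 16.2 N.

**Last checks:**
- The case lies on its broad side with the lid end against the pad, inside the rails, and the robot is touching nothing.
- Its sides and foot edge gave angles of about ±1° that disagreed in sign, which is within the pixel error, so it is square as far as the camera can tell.
- The side and top views show the other things in their original places, with both look-alike cases and the purple holder untouched.

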